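# Set the plate shaker to its marked speed and start it

## Task

Get the plate shaker running at the speed marked on its scale: with a fingertip, push the speed dial's pointer round until its index line lines up with the line on the small setpoint tab, then press the near half of the rocker switch down so that the shaker is on. Work gently and grasp nothing: leave the tab where it is, leave the plate and dish on the platform and the things standing round it alone, and do not switch on before the dial is set.

Things in the scene. Friction and masses are not known exactly. Their poses are not given: they have to be found in the camera images.
- shaker: White two-place orbital plate shaker, 260 mm deep (x, from -137 to +123 mm) and 212 mm wide (y), fixed on the worktop; origin on the worktop, x points to its back, y to its left, z up. In front a sloping control panel, dial on its left, rocker on its right; behind it the platform, from x = -33 to +123 mm, its mat 75 mm and its rim 84 mm up
- panel: the shaker's control panel, 106 mm (x) by 212 mm (y), fixed to it; origin in the middle of its surface, 52 mm above the worktop, 85 mm in front of the shaker's origin; x up-slope (to the back), y left, z the panel's outward normal, tipped 0.20 rad from vertical towards the front
- dial_axis (a point): centre of the speed dial, on the panel's surface, 48 mm left of the panel's middle; the dial turns about the panel's normal. Flat black skirt of radius 33 mm, up to 6 mm above the panel; on it an upright wing 12 mm wide, 6 to 27 mm above the panel, reaching 32 mm from the axis on the index side and 21 mm on the other; round hub of radius 8 mm
- speed_dial (a joint): angle of the dial, rad: 0 at its low stop, where the pointer points down-slope and to the left, halfway between the panel's -x and +y; grows clockwise seen from above (over left, back, right) to 4.71 at the high stop. Turns against friction (0.06 N m, about 2.5 N at the wing) and stays where it is left
- dial_index (a point): the outer end of the white index line on the dial, 35 mm from the axis and 4 mm above the panel; turns with the dial
- tab_line (a point): inner end of the line on the setpoint tab, 35 mm from the axis, 4 mm above the panel: where dial_index must come. The tab is a black clip with a white line, 13 mm wide, on the rim of the white scale plate (radius 42 mm, black lines every 15 degrees), 38 to 50 mm from the axis, its top 5 mm above the panel
- setpoint_tab (a joint): angle of the tab's line, rad, on the same scale as speed_dial; the tab is stiff (0.15 N m) and must stay
- power_rocker (a joint): rocker switch, rad: 0 off (near half up), 0.36 on (near half down); it moves against friction (about 3 N pressed on the near half) to a hard stop and stays where it is left. The rocker is a black paddle 45 mm long (up-slope) and 26 mm wide
- rocker_on (a point): where to press: 66 mm right of the panel's middle, over the middle of the rocker's near half (marked with a bar; the far half has a ring), 16 mm from its pivot, 8 mm above the panel and fixed to it. The near half's top is about 4 mm above this point when off, 2 mm below it when on
- plate: clear 96-well plate on the left of the platform, 128 x 86 x 14 mm, loose; origin under its middle
- dish: culture dish with lid on the right of the platform, 89 mm across, 14 mm high, loose; origin under its middle
- bottle: reagent bottle with blue cap, 56 mm across, 112 mm high, standing to the right of the shaker; origin under its middle
- timer: white count-down timer, 70 x 64 x 19 mm, lying to the left of the panel; origin under its middle
- tube: screw-cap tube with green cap, 34 mm across, 95 mm high, standing to the left of the platform; origin under its middle

How it is judged (in metres and radians):
On the way, in this order (a step that is already met when the one before it is completed fails the run):
1. the dial stands with its index line on the tab's line, the rocker still off (distance between dial_index and tab_line below 0.0025 m and value of joint power_rocker below 0.1 rad and velocity of joint speed_dial between -0.03 and 0.03 rad/s), for 0.2 s.
2. the rocker is pressed over to on (value of joint power_rocker above 0.3 rad), for 0.2 s.
At the end, for the whole second after the job is handed in: the dial's index line is within 2.5 mm of the tab's line at 35 mm radius (about 4 degrees) and at rest, the rocker is over at on (above 0.30 rad), the tab has not slipped more than 2.5 mm, the plate and dish lie within 12 mm and the bottle, timer and tube within 15 mm of where they were (distance between dial_index and tab_line below 0.0025 m and value of joint power_rocker above 0.3 rad and velocity of joint speed_dial between -0.03 and 0.03 rad/s and distance of tab_line from where it was at the start of the episode below 0.0025 m and distance of each of plate, dish from where it was at the start of the episode below 0.012 m and distance of each of bottle, timer, tube from where it was at the start of the episode below 0.015 m); the robot touches nothing.
It fails at once if the shaker is switched on while the index line is off the tab's line (value of joint power_rocker above 0.25 rad and distance between dial_index and tab_line above 0.0035 m).
It fails at once if the setpoint tab is pushed along (distance of tab_line from where it was at the start of the episode above 0.0025 m).
It fails at once if the shaker is pinched or pressed with more than 30 N (contact force between the fingers and shaker above 30 N).
It fails at once if the plate or the dish on the platform is shifted or lifted (distance of any of plate, dish from where it was at the start of the episode above 0.012 m).
It fails at once if the bottle, timer or tube is shifted or lifted (distance of any of bottle, timer, tube from where it was at the start of the episode above 0.015 m).
It also fails if it takes over 58 s, if anything falls off the work surface, if the arm or the gripper's body presses on something with over 40 N, if the wrist force passes 120 N, or if a joint passes its speed limit or range.

## Robot

A 6-joint arm with a two-finger parallel gripper is mounted at the origin on a cart in front of the work surface, level with it; the furniture and walls round the work are solid. World frame = base frame: x ahead of the robot, y to its left, z up, the work surface at z = 0. Lengths are in mm, angles in rad, forces in N, time in s.
With the tool pointing down it reaches from about 250 to 725 mm from the base axis. Payload 4 kg.
Tool frame: the origin (TCP) lies on the centre line of the jaws, within the pads' length; the fingertips stand 25 mm ahead of it and the grasp point (between the pads) lies 6 mm ahead of it; z points along the fingers, y is the line along which they close (so a half turn about z gives the same grasp; the last joint's range is limited). The gripper opens to 85 mm and grips with 20 to 120 N. Pads are 22 mm wide; open, the fingers measure 114 mm over their backs; the gripper's body (76 mm by 85 mm) begins 54 mm behind the grasp point. The pads swing forward as they close: fully open they stand 13 mm farther back than shut.
Start: joints at [1.337, 0.241, 0.005, 1.335, 0, 1.571], TCP at [115.836, 486.397, 256.306] pointing down, gripper open.
Joint ranges: [-2.72, 2.72], [-1.05, 1.87], [-1.09, 1.28], [-1.99, 2.15], [-1.42, 1.44], [-3.14, 3.14]. Speed limits (rad/s): [2.79, 2.79, 3.14, 3.14, 3.14, 3.14].

## Interface

Orientations are given as a 3x3 rotation matrix whose columns are the frame's x, y, z axes.
In Python, from station import env, vision, workorder, nets gives the robot as it stands.
- The arm moves only by the tool servo_tool, never from a script. Its argument "steps" is a list of rows, each an object with "dp": the shift along the tool's x, y, z as a fraction of full scale, a list of three; "roll": the turn about the tool's z as a fraction of full scale. A call has 1 to 12 rows; each row is the pose to reach, as a shift and turn from the pose commanded when the call began, along the tool's axes at that moment, turning the shorter way round; what a row does not reach only later rows make up. Full scale, the value 1, is 600 mm for a shift and 180 degrees for a turn. A row lasts 1/8 s, in which the tool goes at most 62.5 mm and 10.7 degrees, less where a joint would pass 70% of its speed; a pose out of reach is approached as far as the arm can. A call with a number of a shift or a turn outside -1 to 1 is refused whole. A call with a gripper value outside its range is refused whole. "fingers" is the opening in per cent of the stroke, from 0 (shut) to 100 (fully open), set as the call begins (left out, the last holds). The fingers move at their own pace and stop on an object; "squeeze" is the grip in N (left out, the last holds). Time passes only in rows, so rows that repeat a pose let the fingers close. It gives the time, the measured TCP pose, the force, the opening and the grip force at its end, in the units of the state.
- env.state(): the state, without advancing time (a new reading comes with each control period).
- vision.capture(name): name is "scene" or "top" or "wrist"; returns a dict with "frame" (480x640x3 uint8, red, green, blue), "range_z" (480x640 float32, mm along the optical axis (not along the pixel's ray), 0 where there is no reading), "fx", "fy", "cx", "cy" (pixels), "R" (3x3) and "t" (3): a world point X has camera coordinates R X + t. Camera axes: x right, y down, z forward; pixel columns grow to the right and rows downward; lengths in mm; the calibration is good to about 2 mm. A picture is of the moment at which its call begins.
- workorder.job_done(): hands the job in; it is judged then, once.
Trained networks look in a picture, given as the dict that the camera call returned (one of the last four; its "shot" number tells which), for a name from the list of things; names that differ only in an ending like _2 or _b are one class to them, and where a whole thing is asked for, a point or a joint stands for the part that bears it (a point fixed in the world has none). Each returns a list of dicts, best first, with "confidence" (0 to 1); they miss things now and then, are a little off and sometimes report something else, mostly with a low value. They report only what shows in the picture. A call takes as long as a camera call.
- nets.spot_in(picture, query): "rect" ([centre column, centre row, width, height] in pixels, round what is visible of it).
- nets.trace(picture, query): "region" (480x640 bool, what is visible of it) and "rect" ([centre column, centre row, width, height] in pixels, round what is visible of it).
The state is a dict: "time_s": time; "q": joint angles; "joint_velocities": joint speeds; "joint_efforts": joint torques, N m; "ee_pos": TCP position; "tcp_rot": TCP orientation; "force": force on the tool from outside, world axes, zero at the start; "ft_torque": the same for the moment, N m; "opening": opening from 0.0 (shut) to 1.0 (fully open); "gripper_force": force on a finger pad.
Only numpy, scipy, OpenCV 4.12 (cv2) and the standard library are available. Lean on these libraries where they do the work, as an engineer would, in place of code of your own. Each camera call takes 0.05 s, during which the arm holds its last target. There are 200 camera calls.

## Working session

There is one attempt and no reset: what is moved stays moved. The work goes in short steps, Python scripts to look and compute and a tool call to move; the robot and the scene stay as the last step left them, time stands still between calls to the robot, and variables do not carry over. Pictures are saved under pics/ and viewed, at most 10 in all, crops included, and the job is handed in when it is done.

Besides the shell and the picture viewer there is one more tool, called after "Request:" as name([rows], argument=value, ...), one row to a line, values as JSON. servo_tool: Moves the arm, as the interface text tells. Shift numbers are shares of 600 mm and turn numbers shares of 180 degrees, none past 1 either way. Its arguments: {"type":"object","properties":{"steps":{"type":"array","items":{"type":"object","properties":{"dp":{"type":"array","items":{"type":"number"}},"roll":{"type":"number"}}}},"fingers":{"type":"number"},"squeeze":{"type":"number"}},"required":["steps"]}

```bash
mkdir -p pics
cat > h.py <<'E'
import numpy as np, cv2
from station import env, vision, workorder, nets
def world(c,u,v,z=None):
    z=c["range_z"][int(v),int(u)] if z is None else z
    p=np.array([(u-c["cx"])/c["fx"]*z,(v-c["cy"])/c["fy"]*z,z]); return np.array(c["R"]).T@(p-np.array(c["t"]))
def proj(c,X):
    p=np.array(c["R"])@np.array(X)+np.array(c["t"]); return np.array([p[0]/p[2]*c["fx"]+c["cx"],p[1]/p[2]*c["fy"]+c["cy"]])
E
python3 - <<'E'
from h import *
s=env.state(); print(s["time_s"],s["ee_pos"],np.round(s["tcp_rot"],3).tolist())
c=vision.capture("top"); d=vision.capture("scene")
cv2.imwrite("pics/a.png",c["frame"][:,:,::-1]); cv2.imwrite("pics/b.png",d["frame"][:,:,::-1])
for n,c in(("top",c),("scene",d)):
  print(n,c["fx"],np.round(-np.array(c["R"]).T@c["t"]),np.round(c["R"],2).tolist())
  for q in ["shaker","panel","speed_dial","setpoint_tab","power_rocker","plate","dish","bottle","timer","tube"]:
    r=nets.spot_in(c,q)
    for e in r[:2]:
      u,v=e["rect"][:2]; print(q,round(e["confidence"],2),np.round(e["rect"]),np.round(world(c,u,v)))
E
```

```text
0.0 [115.68825084 485.83330579 255.39850862] [[-0.973, 0.232, -0.001], [0.232, 0.973, -0.002], [0.0, -0.002, -1.0]]
top 491.15149460434964 [414. -41. 912.] [[0.01, -1.0, 0.02], [-0.98, -0.01, -0.19], [0.19, -0.02, -0.98]]
shaker 0.97 [295. 235. 134. 154.] [583.   0.  73.]
shaker 0.62 [266. 276.  38.  41.] [509.  48.  79.]
panel 0.83 [293. 279. 126.  72.] [507.   3.  53.]
speed_dial 0.83 [264. 274.  36.  41.] [512.  50.  80.]
setpoint_tab 0.55 [290. 273.  10.   6.] [517.   9.  57.]
setpoint_tab 0.5 [296. 235. 131. 159.] [582.  -2.  76.]
power_rocker 0.62 [329. 283.  18.  28.] [499. -60.  61.]
power_rocker 0.49 [292. 276. 124.  69.] [513.   6.  59.]
plate 0.78 [271. 201.  52.  79.] [638.  41.  91.]
dish 0.6 [327. 202.  54.  51.] [638. -56.  89.]
dish 0.54 [297. 233. 133. 158.] [584.  -3.  75.]
bottle 0.57 [387. 247.  33.  36.] [ 555. -154.  113.]
timer 0.72 [208. 286.  35.  42.] [497. 158.  16.]
timer 0.25 [290. 276.   7.   7.] [511.   8.  59.]
tube 0.88 [211. 191.  28.  27.] [653. 144.  96.]
scene 450.1211315579431 [ 161. -681.  462.] [[0.85, -0.52, -0.0], [-0.23, -0.37, -0.9], [0.47, 0.77, -0.43]]
shaker 0.67 [331. 258. 162. 101.] [553. -77.  71.]
shaker 0.25 [363. 284.  36.  72.] [ 550. -178.   71.]
panel 0.84 [293. 265.  91.  71.] [500. -29.  50.]
speed_dial 0.73 [280. 243.  35.  19.] [509.  40.  63.]
power_rocker 0.81 [304. 270.  23.  19.] [503. -68.  59.]
plate 0.69 [336. 222.  72.  27.] [631.  23.  88.]
dish 0.6 [363. 238.  43.  24.] [631. -68.  88.]
bottle 0.83 [363. 284.  35.  67.] [ 551. -178.   70.]
timer 0.88 [248. 249.  25.  23.] [481. 142.  15.]
tube 0.65 [319. 205.  15.  22.] [659. 137.  82.]
```

Run:
```python
import cv2
a=cv2.imread("pics/a.png")[150:330,190:420]; cv2.imwrite("pics/a2.png",cv2.resize(a,None,fx=3.3,fy=3.3,interpolation=cv2.INTER_CUBIC))
```

```text
(no output)
```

View pics/a2.png

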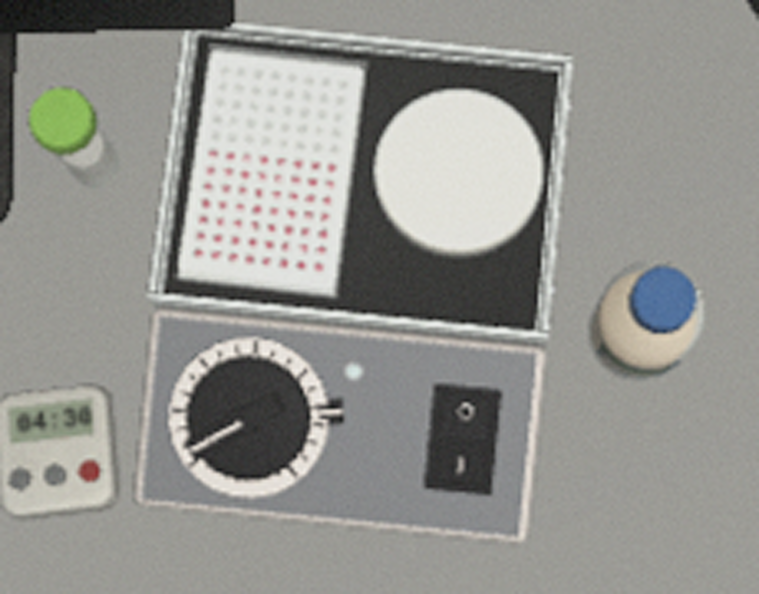

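Request:
servo_tool([
  {"dp": [-0.2, -0.15, 0]},
  {"dp": [-0.4, -0.3, 0]},
  {"dp": [-0.6, -0.46, 0]},
  {"dp": [-0.74, -0.62, 0]},
  {"dp": [-0.74, -0.62, 0]},
  {"dp": [-0.74, -0.62, 0]},
  {"dp": [-0.74, -0.62, 0]},
  {"dp": [-0.74, -0.62, 0]},
  {"dp": [-0.74, -0.62, 0]},
  {"dp": [-0.74, -0.62, 0]},
  {"dp": [-0.74, -0.62, 0]},
  {"dp": [-0.74, -0.62, 0]},
], fingers=0)

```text
validation failed for argument at $.st...
```

The picture shows the dial centred near (250,417), its index line pointing lower left to (190,455). The tab is at the right, near (335,410), and the rocker near (463,440) with its bar half on the near side. The move call was refused, so I'm adding a roll value and retrying.

Request:
servo_tool([
  {"dp": [-0.2, -0.15, 0], "roll": 0},
  {"dp": [-0.4, -0.3, 0], "roll": 0},
  {"dp": [-0.6, -0.46, 0], "roll": 0},
  {"dp": [-0.74, -0.62, 0], "roll": 0},
  {"dp": [-0.74, -0.62, 0], "roll": 0},
  {"dp": [-0.74, -0.62, 0], "roll": 0},
  {"dp": [-0.74, -0.62, 0], "roll": 0},
  {"dp": [-0.74, -0.62, 0], "roll": 0},
  {"dp": [-0.74, -0.62, 0], "roll": 0},
  {"dp": [-0.74, -0.62, 0], "roll": 0},
  {"dp": [-0.74, -0.62, 0], "roll": 0},
  {"dp": [-0.74, -0.62, 0], "roll": 0},
], fingers=0)

```text
time_s: 2.6
ee_pos: [460.7, 22.8, 256.2]
tcp_rot: [[-0.973, 0.23, -0.001], [0.23, 0.973, 0.0], [0.001, 0.0, -1.0]]
force: [-0.5, -0.2, 0.8]
opening: -0.001
gripper_force: 0.0
```

Run:
```python
from h import *
c=vision.capture("wrist"); np.savez("w.npz",**c)
cv2.imwrite("pics/w.png",c["frame"][:,:,::-1])
print(np.round(-np.array(c["R"]).T@c["t"]),np.round(c["R"],2).tolist())
for q in ["panel","speed_dial","dial_index","setpoint_tab","tab_line","power_rocker","rocker_on"]:
    for e in nets.spot_in(c,q)[:2]:
      u,v=e["rect"][:2]; print(q,round(e["confidence"],2),np.round(e["rect"]),np.round(world(c,min(u,639),min(v,479)),1))
```

```text
[388.  41. 374.] [[0.23, 0.97, -0.0], [0.93, -0.22, 0.29], [0.28, -0.07, -0.96]]
panel 0.63 [322. 266. 224. 133.] [506.8   9.2  53.1]
speed_dial 0.92 [369. 264.  71.  68.] [504.4  52.7  79.2]
dial_index 0.63 [370. 263.  73.  66.] [504.2  54.1  78.8]
setpoint_tab 0.42 [326. 278.  14.  15.] [517.8  10.3  58.7]
tab_line 0.6 [325. 275.  12.  15.] [514.2  10.5  59. ]
power_rocker 0.95 [253. 279.  35.  46.] [501.3 -58.   61. ]
rocker_on 0.7 [320. 265. 224. 133.] [505.8   7.3  52. ]
```

View pics/w.png

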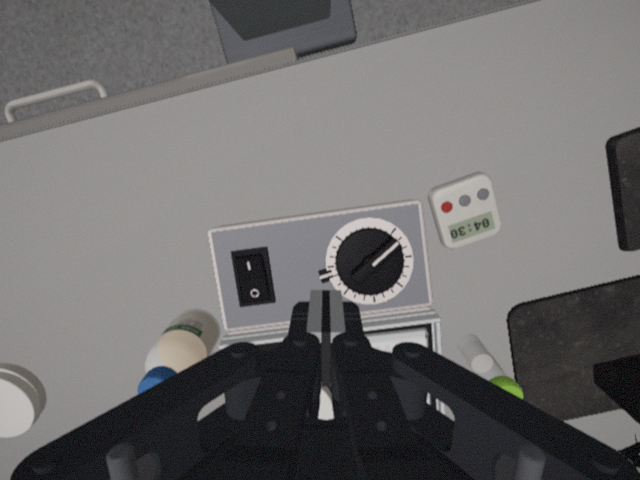

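The wrist view shows the panel between columns 208 and 432, the dial at (370,262) with its index toward (397,243), the tab at (325,275) and the rocker at (253,279). Next I fit the panel pose and rectify the image.

```bash
cat >> h.py <<'E'
def panel_fit(c):
    m=nets.trace(c,"panel")[0]["region"]
    r=c["range_z"]; vs,us=np.nonzero(m&(r>0)); z=r[vs,us]
    P=np.c_[(us-c["cx"])/c["fx"]*z,(vs-c["cy"])/c["fy"]*z,z]; P=(P-c["t"])@np.array(c["R"])
    A=np.c_[P[:,:2],np.ones(len(P))]; k=np.ones(len(P),bool)
    for _ in range(8):
        s=np.linalg.lstsq(A[k],P[k,2],rcond=None)[0]; k=abs(P[:,2]-A@s)<2.5
    n=np.array([-s[0],-s[1],1]); n/=np.linalg.norm(n)
    Q=P[abs(P[:,2]-A@s)<30]
    hull=cv2.convexHull(np.c_[us,vs].astype(np.float32).reshape(-1,1,2)).reshape(-1,2)
    H=[]
    for u,v in hull:   # ray-plane
        d=np.array(c["R"]).T@np.array([(u-c["cx"])/c["fx"],(v-c["cy"])/c["fy"],1]); o=-np.array(c["R"]).T@np.array(c["t"])
        t=(s[2]-o[2]+s[0]*o[0]+s[1]*o[1])/(d[2]-s[0]*d[0]-s[1]*d[1]); H.append(o+t*d)
    return n,s,np.array(H)
E
python3 - <<'E'
from h import *
for nm in ("wrist","top"):
    c=vision.capture(nm); n,s,H=panel_fit(c)
    print(nm,"n",n.round(3),"tilt",np.arccos(n[2]).round(3),"yaw_n",np.arctan2(n[1],n[0])+0)
    a=np.array([np.hypot(1,s[0]),1])
    (cx,cy),(w,h),an=cv2.minAreaRect(H[:,:2].astype(np.float32)); print((cx,cy),w,h,an,"z",s@[cx,cy,1])
E
```

```text
wrist n [-0.199  0.017  0.98 ] tilt 0.201 yaw_n 3.0550584210211422
(506.846923828125, 6.52197265625) 209.48330688476562 102.40995025634766 84.75093078613281 z 53.02187331237296
top n [-0.195  0.013  0.981] tilt 0.196 yaw_n 3.076660415446517
(504.1154479980469, -46.95198440551758) 106.8436279296875 103.67813873291016 84.75181579589844 z 53.3005590315581
```

```bash
cat >> h.py <<'E'
def pframe(x=506.8,y=6.5,z=52.5,yaw=-0.0916,tilt=0.20):
    a,b=np.cos(yaw),np.sin(yaw)
    Rz=np.array([[a,-b,0],[b,a,0],[0,0,1]]); t=tilt
    Ry=np.array([[np.cos(t),0,-np.sin(t)],[0,1,0],[np.sin(t),0,np.cos(t)]])
    return Rz@Ry,np.array([x,y,z])
def rect(c,F,O,h,s=4,hx=60,hy=112): # image: col=-y, row=-x
    src=[];dst=[]
    for x,y in((-50,-100),(50,-100),(50,100),(-50,100)):
        src.append(proj(c,F@[x,y,h]+O)); dst.append([(hy-y)*s,(hx-x)*s])
    M=cv2.getPerspectiveTransform(np.float32(src),np.float32(dst))
    return cv2.warpPerspective(c["frame"],M,(int(2*hy*s),int(2*hx*s)),flags=cv2.INTER_CUBIC)
E
python3 - <<'E'
from h import *
c=dict(np.load("w.npz")); F,O=pframe()
im=rect(c,F,O,4,3.5)[:,:,::-1].copy()
for x,y,r in((0,48,33),(0,48,42)): cv2.circle(im,(int((112-y)*3.5),int((60-x)*3.5)),int(r*3.5),(0,0,255),1)
cv2.rectangle(im,(int(6*3.5),int(7*3.5)),(int(218*3.5),int(113*3.5)),(0,255,0),1)
cv2.circle(im,(int(178*3.5),int(76*3.5)),4,(0,255,0),1)
cv2.imwrite("pics/r.png",im)
E
```

```text
(no output)
```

View pics/r.png

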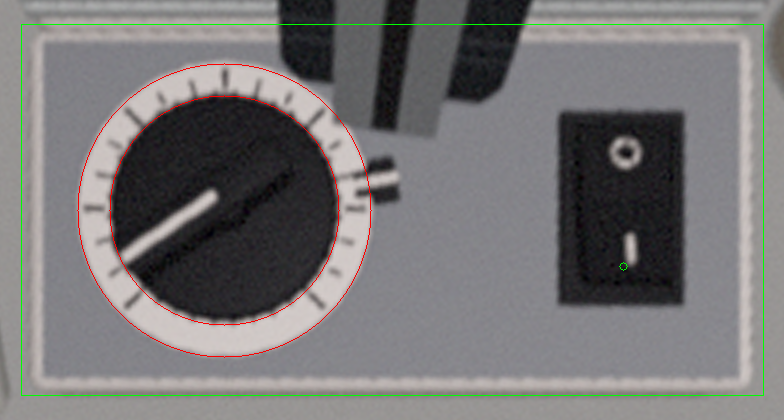

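The overlay fits: the dial circle matches, the index is about 25° below left, and the tab line is about 11° above right. Next I work out the pushing moves.

```bash
cat >> h.py <<'E'
def plan(rows,sgn,fx=17.,rho=25.,tip0=25.):
    """rows: (phi_deg, h, extra_gap). sgn +1: push with tool +x face"""
    s=env.state(); R=np.array(s["tcp_rot"]); p=np.array(s["ee_pos"]); F,O=pframe()
    a0=np.degrees(np.arctan2(R[1,0],R[0,0])); print("t",s["time_s"],"q",np.round(s["q"],2),"p",p.round(1),"a0",a0.round(2))
    for phi,h,g in rows:
        f=np.radians(phi); u=np.array([np.cos(f),np.sin(f),0]); v=np.array([-np.sin(f),np.cos(f),0])
        w=O+F@(np.array([0,48,h])+rho*u+(fx+g)*v)+[0,0,tip0]
        a=phi-5.25-90+(0 if sgn>0 else 180)
        r=-((a-a0+180)%360-180)
        print(phi,w.round(1),"dp",(R.T@(w-p)/600).round(4).tolist(),"roll",round(r/180,4))
E
python3 - <<'E'
from h import *
for s in(1,-1): plan([(140,60,2),(140,13,2)],s)
E
```

```text
t 3.2 q [ 0.05  0.17 -0.09  1.32 -0.    0.28] p [461.6  21.7 256.3] a0 166.61
140 [468.8  59.7 130.1] dp [0.0029, 0.0644, 0.2104] roll 0.677
140 [478.1  58.9  84. ] dp [-0.0125, 0.0666, 0.2872] roll 0.677
t 3.2 q [ 0.05  0.17 -0.09  1.32 -0.    0.28] p [461.6  21.7 256.3] a0 166.61
140 [468.8  59.7 130.1] dp [0.0029, 0.0644, 0.2104] roll -0.323
140 [478.1  58.9  84. ] dp [-0.0125, 0.0666, 0.2872] roll -0.323
```

Request:
servo_tool([
  {"dp": [0, 0.03, 0.08], "roll": -0.059},
  {"dp": [0.002, 0.06, 0.16], "roll": -0.118},
  {"dp": [0.003, 0.064, 0.21], "roll": -0.177},
  {"dp": [0.003, 0.064, 0.21], "roll": -0.236},
  {"dp": [0.003, 0.064, 0.21], "roll": -0.295},
  {"dp": [0.003, 0.064, 0.21], "roll": -0.323},
  {"dp": [0.003, 0.064, 0.21], "roll": -0.323},
  {"dp": [0.003, 0.064, 0.21], "roll": -0.323},
  {"dp": [-0.005, 0.0655, 0.25], "roll": -0.323},
  {"dp": [-0.0125, 0.0666, 0.287], "roll": -0.323},
  {"dp": [-0.0125, 0.0666, 0.287], "roll": -0.323},
  {"dp": [-0.0125, 0.0666, 0.287], "roll": -0.323},
], fingers=0)

```text
time_s: 4.7
ee_pos: [478.3, 58.8, 84.7]
tcp_rot: [[-0.711, -0.704, 0.0], [-0.704, 0.711, 0.0], [-0.0, -0.0, -1.0]]
force: [0.6, 0.7, 0.6]
opening: -0.001
gripper_force: 0.0
```

Run:
```python
from h import *
print(np.round(env.state()["force"],1))
plan([(p,13,0) for p in (130,120,110,100,90,80,70,60,50,40,30,30)],-1)
```

```text
[0.6 0.7 0.6]
t 4.7 q [ 0.12  0.36 -0.32  0.89  0.   -0.66] p [478.3  58.8  84.7] a0 -135.28
130 [481.   65.3  84.5] dp [-0.0108, 0.0046, 0.0004] roll 0.0554
120 [483.3  70.1  84.8] dp [-0.0191, 0.0076, -0.0003] roll 0.1109
110 [486.3  74.3  85.4] dp [-0.0277, 0.009, -0.0011] roll 0.1665
100 [490.   78.   86.1] dp [-0.0364, 0.009, -0.0023] roll 0.222
90 [494.3  81.   86.9] dp [-0.0449, 0.0075, -0.0036] roll 0.2776
80 [499.   83.1  87.8] dp [-0.053, 0.0045, -0.0052] roll 0.3331
70 [504.1  84.4  88.8] dp [-0.0605, 0.0001, -0.0068] roll 0.3887
60 [509.2  84.8  89.8] dp [-0.067, -0.0055, -0.0085] roll 0.4443
50 [514.3  84.2  90.8] dp [-0.0725, -0.0121, -0.0103] roll 0.4998
40 [519.3  82.8  91.9] dp [-0.0766, -0.0197, -0.012] roll 0.5554
30 [523.9  80.5  92.9] dp [-0.0794, -0.0278, -0.0136] roll 0.6109
30 [523.9  80.5  92.9] dp [-0.0794, -0.0278, -0.0136] roll 0.6109
```

Request:
servo_tool([
  {"dp": [-0.0108, 0.0046, 0.0004], "roll": 0.0554},
  {"dp": [-0.0191, 0.0076, -0.0003], "roll": 0.1109},
  {"dp": [-0.0277, 0.009, -0.0011], "roll": 0.1665},
  {"dp": [-0.0364, 0.009, -0.0023], "roll": 0.222},
  {"dp": [-0.0449, 0.0075, -0.0036], "roll": 0.2776},
  {"dp": [-0.053, 0.0045, -0.0052], "roll": 0.333},
  {"dp": [-0.0605, 0.0001, -0.0068], "roll": 0.3887},
  {"dp": [-0.067, -0.0055, -0.0085], "roll": 0.4443},
  {"dp": [-0.0725, -0.0121, -0.0103], "roll": 0.4998},
  {"dp": [-0.0766, -0.0197, -0.012], "roll": 0.5554},
  {"dp": [-0.0794, -0.0278, -0.0136], "roll": 0.6109},
  {"dp": [-0.0794, -0.0278, -0.0136], "roll": 0.6109},
])

```text
time_s: 6.2
ee_pos: [523.7, 80.7, 93.1]
tcp_rot: [[-0.421, 0.907, 0.0], [0.907, 0.421, 0.001], [0.0, 0.001, -1.0]]
force: [-2.6, 0.7, 0.2]
opening: 0.0
gripper_force: 0.7
```

Run:
```python
from h import *
print(np.round(env.state()["force"],1))
plan([(p,13,0) for p in (20,10,0,-10,-20,-30,-40,-50,-58,-58)],-1)
c=vision.capture("top"); F,O=pframe()
im=rect(c,F,O,4,3.5)[:,:,::-1]; cv2.imwrite("pics/t1.png",im)
```

```text
[-2.6  0.7  0.2]
t 6.2 q [ 0.15  0.43 -0.18  0.96  0.    1.29] p [523.7  80.7  93.1] a0 114.89
20 [528.1  77.4  93.8] dp [-0.0081, 0.0043, -0.0011] roll 0.0563
10 [531.7  73.6  94.5] dp [-0.0163, 0.0071, -0.0025] roll 0.1119
0 [534.6  69.2  95.2] dp [-0.0249, 0.0084, -0.0036] roll 0.1674
-10 [536.7  64.4  95.7] dp [-0.0337, 0.0082, -0.0044] roll 0.223
-20 [537.9  59.3  96.1] dp [-0.0423, 0.0065, -0.005] roll 0.2785
-30 [538.2  54.   96.2] dp [-0.0505, 0.0033, -0.0053] roll 0.3341
-40 [537.7  48.8  96.2] dp [-0.058, -0.0012, -0.0053] roll 0.3897
-50 [536.3  43.7  96. ] dp [-0.0647, -0.0069, -0.005] roll 0.4452
-58 [534.5  39.9  95.7] dp [-0.0692, -0.0123, -0.0045] roll 0.4897
-58 [534.5  39.9  95.7] dp [-0.0692, -0.0123, -0.0045] roll 0.4897
```

View pics/t1.png

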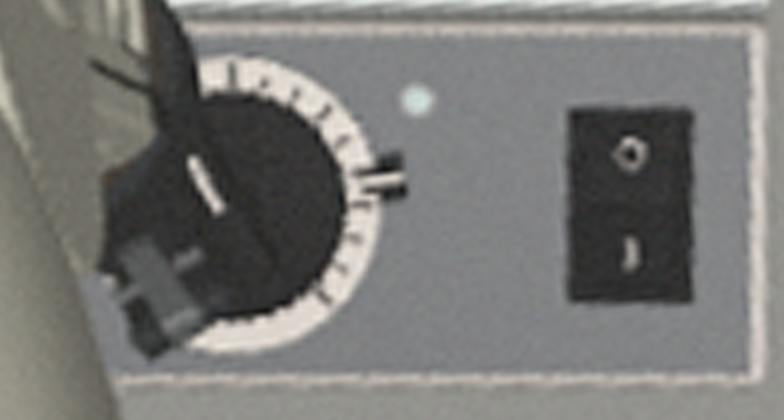

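The pointer now stands about 28° left of straight back, near (195,160), as planned, and the tab hasn't moved from about (390,178). I keep pushing and will stop short of the tab.

Request:
servo_tool([
  {"dp": [-0.0081, 0.0043, -0.0011], "roll": 0.0563},
  {"dp": [-0.0163, 0.0071, -0.0025], "roll": 0.1119},
  {"dp": [-0.0249, 0.0084, -0.0036], "roll": 0.1674},
  {"dp": [-0.0337, 0.0082, -0.0044], "roll": 0.223},
  {"dp": [-0.0423, 0.0065, -0.005], "roll": 0.2785},
  {"dp": [-0.0505, 0.0033, -0.0053], "roll": 0.3341},
  {"dp": [-0.058, -0.0012, -0.0053], "roll": 0.3897},
  {"dp": [-0.0647, -0.0069, -0.005], "roll": 0.4452},
  {"dp": [-0.0692, -0.0123, -0.0045], "roll": 0.4897},
  {"dp": [-0.0692, -0.0123, -0.0045], "roll": 0.4897},
])

```text
time_s: 7.5
ee_pos: [535.5, 39.7, 95.9]
tcp_rot: [[0.892, 0.451, 0.003], [0.451, -0.892, 0.0], [0.003, 0.001, -1.0]]
force: [2.2, 0.4, 0.2]
opening: -0.0
gripper_force: 0.9
```

Run:
```python
from h import *
print(np.round(env.state()["force"],1))
plan([(p,13,0) for p in (-62,-66,-70,-72)],-1)
F,O=pframe(); ims=[]
for n in("top","wrist"):
  c=vision.capture(n); ims.append(rect(c,F,O,4,3.3)[60:,:400,::-1])
cv2.imwrite("pics/t2.png",np.hstack(ims))
```

```text
[2.2 0.4 0.2]
t 7.5 q [ 0.07  0.43 -0.16  0.97 -0.    2.75] p [535.5  39.7  95.9] a0 26.82
-62 [533.4  38.1  95.6] dp [-0.0043, 0.0008, 0.0005] roll 0.0226
-66 [532.2  36.4  95.3] dp [-0.0074, 0.0025, 0.0008] roll 0.0449
-70 [530.9  34.7  95.1] dp [-0.0105, 0.0039, 0.0012] roll 0.0671
-72 [530.2  33.9  95. ] dp [-0.0122, 0.0046, 0.0014] roll 0.0782
```

View pics/t2.png

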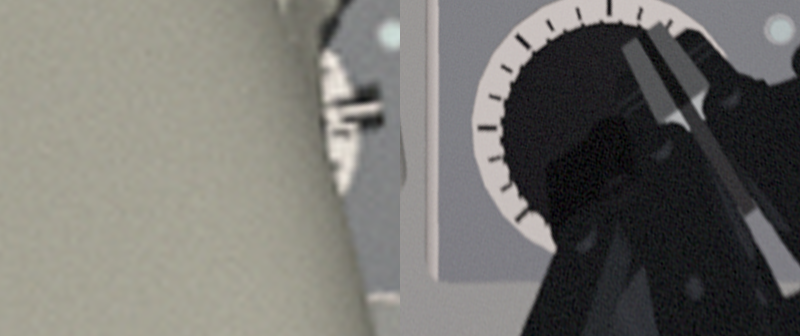

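Both views are blocked by the arm. I push to about 7° short, back off and lift, then look.

Request:
servo_tool([
  {"dp": [-0.0043, 0.0008, 0.0005], "roll": 0.0226},
  {"dp": [-0.0074, 0.0025, 0.0008], "roll": 0.0449},
  {"dp": [-0.0105, 0.0039, 0.0012], "roll": 0.0671},
  {"dp": [-0.0122, 0.0046, 0.0014], "roll": 0.0782},
  {"dp": [-0.0122, 0.0046, 0.0014], "roll": 0.0782},
  {"dp": [-0.004, 0.0046, 0.0], "roll": 0.0782},
  {"dp": [0.0, 0.0046, -0.05], "roll": 0.0782},
  {"dp": [0, 0.0046, -0.15], "roll": 0.0782},
  {"dp": [-0.05, -0.04, -0.22], "roll": 0.0782},
  {"dp": [-0.14, -0.09, -0.25], "roll": 0.0782},
  {"dp": [-0.165, -0.12, -0.25], "roll": 0.0782},
  {"dp": [-0.165, -0.12, -0.25], "roll": 0.0782},
])

```text
time_s: 9.1
ee_pos: [411.6, 60.2, 245.2]
tcp_rot: [[0.976, 0.22, -0.001], [0.22, -0.976, 0.0], [-0.001, -0.001, -1.0]]
force: [-0.4, 0.1, -0.0]
opening: 0.003
gripper_force: 0.0
```

Run:
```python
from h import *
F,O=pframe()
c=vision.capture("wrist"); np.savez("w2.npz",**c)
cv2.imwrite("pics/w2.png",np.hstack([cv2.resize(c["frame"],(340,255))[:,:,::-1],np.zeros((255,0,3),np.uint8)]))
im=rect(c,F,O,4,5)[:,:,::-1]; im=im[40:560,30:630]; cv2.imwrite("pics/r2.png",im)
print(env.state()["ee_pos"],nets.spot_in(c,"tab_line")[:1],nets.spot_in(c,"speed_dial")[:1])
```

```text
[413.02498105  60.03626067 245.07908476] [{'rect': [600.0, 97.8, 72.5, 71.6], 'confidence': 0.64}] [{'rect': [361.5, 105.4, 85.6, 90.6], 'confidence': 0.77}]
```

View pics/r2.png

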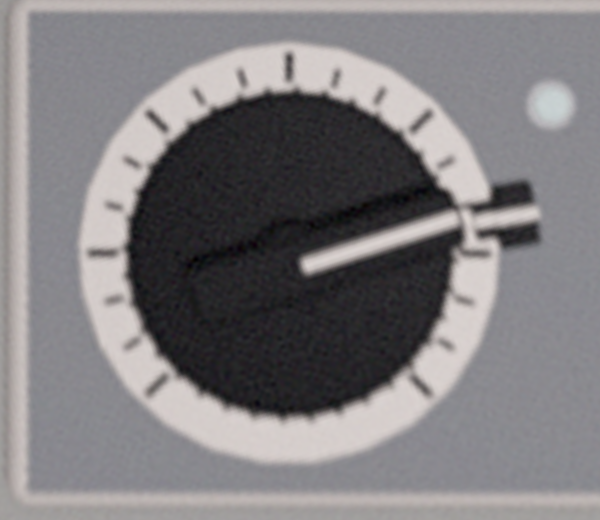

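The index line runs (302,265)→(465,215), about 17° above right. The tab line runs (475,221)→(540,211), about 9°. I measure both more exactly.

```bash
cat >> h.py <<'E'
def fitline(im,x0,x1,y0,y1,th):
    g=cv2.cvtColor(im,cv2.COLOR_RGB2GRAY)[y0:y1,x0:x1]; v,u=np.nonzero(g>th)
    vx,vy,a,b=cv2.fitLine(np.float32(np.c_[u+x0,v+y0]),cv2.DIST_HUBER,0,.01,.01).ravel(); return np.degrees(np.arctan(-vy/vx)),(a,b)
def measure(f,s=10,dx=0,dy=0):
    c=dict(np.load(f)) if isinstance(f,str) else f
    F,O=pframe(); im=rect(c,F,O,4,s); C=np.array([(112-48)*s,60*s])
    # circle fit on scale plate outer edge (brightness + low saturation, largest bright blob)
    g=cv2.cvtColor(cv2.GaussianBlur(im,(0,0),5),cv2.COLOR_RGB2GRAY)
    pol=cv2.warpPolar(g,(60*s,720),tuple(map(float,C)),60*s,cv2.WARP_POLAR_LINEAR).astype(float)
    P=[]
    for k in range(720):
        seg=np.diff(cv2.GaussianBlur(pol[k:k+1],(0,0),4).ravel())[38*s:46*s]; j=seg.argmin()
        if seg[j]<-0.5: r=38*s+j; P.append(C+r*np.array([np.cos(k*np.pi/360),np.sin(k*np.pi/360)]))
    P=np.array(P); k=np.ones(len(P),bool)
    for _ in range(6):
        q=np.linalg.lstsq(np.c_[2*P[k],np.ones(k.sum())],(P[k]**2).sum(1),rcond=None)[0]; r=np.sqrt(q[2]+q[:2]@q[:2]); k=abs(np.hypot(*(P-q[:2]).T)-r)<5
    return im,q[:2],r,k.sum(),s
E
python3 - <<'E'
from h import *
for f in("w.npz","w2.npz"):
    im,C,r,n,s=measure(f); print(f,"centre",C/s,"r",r/s,n)
    g=cv2.cvtColor(im,cv2.COLOR_RGB2GRAY)
    # tab line: brightness centroid per column at radius 43..49 right
    pts=[]
    for R in np.arange(43.5,48.5,.5):
        th=np.radians(np.arange(2,20,.1)); x=C[0]+R*s*np.cos(th); y=C[1]-R*s*np.sin(th)
        p=cv2.remap(g,np.float32(x)[None],np.float32(y)[None],cv2.INTER_LINEAR).ravel().astype(float)
        j=p.argmax(); w=slice(max(j-25,0),j+26); b=np.clip(p[w]-p[w].min()-40,0,None); pts.append((b*np.degrees(th[w])).sum()/b.sum())
    print("tab deg",np.round(pts,2))
im,C,r,n,s=measure("w2.npz")
x0=int(C[0]+5*s); x1=int(C[0]+31*s)
print("index",fitline(im,x0,x1,int(C[1]-10*s),int(C[1]+5*s),140))
E
```

```text
w.npz centre [64.2097174  59.51336986] r 41.96542560151491 646
tab deg [10.63 10.61 10.61 10.67 10.69 10.68 10.61 10.59 10.59 10.63]
w2.npz centre [63.74840267 58.59036379] r 41.905317891435246 701
tab deg [9.29 9.33 9.38 9.39 9.38 9.38 9.38 9.36 9.33 9.35]
index (np.float32(17.911377), (np.float32(816.514), np.float32(564.50055)))
```

```bash
cat >> h.py <<'E'
def plan2(rows,rollphi=-74.,rho=32.):
    s=env.state(); R=np.array(s["tcp_rot"]); p=np.array(s["ee_pos"]); F,O=pframe()
    a0=np.degrees(np.arctan2(R[1,0],R[0,0])); print("t",s["time_s"],"q",np.round(s["q"],3),"p",p.round(1))
    for phi,h,g in rows:
        f=np.radians(phi); u=np.array([np.cos(f),np.sin(f),0]); v=np.array([-np.sin(f),np.cos(f),0]); d=np.radians(rollphi-phi)
        off=6+14.5*abs(np.sin(d))+11*np.cos(d)+g
        w=O+F@(np.array([0,48,h])+rho*u+off*v)+[0,0,25.]
        r=-((rollphi-5.25+90-a0+180)%360-180)
        print(phi,h,g,w.round(1),"dp",(R.T@(w-p)/600).round(4).tolist(),"roll",round(r/180,4))
E
python3 - <<'E'
from h import *
plan2([(-72,120,8),(-72,60,8),(-72,13,8),(-72,13,1),(-74,13,0),(-76,13,0),(-78,13,0),(-80,13,0),(-80,13,8),(-80,60,8),(-72,120,8)])
E
```

```text
t 9.25 q [ 0.143  0.086 -0.213  1.272  0.     3.065] p [414.1  59.8 244.7]
-72 120 8 [518.7  31.  201.9] dp [0.1597, 0.0848, 0.0712] roll 0.0102
-72 60 8 [530.6  29.9 143.1] dp [0.1786, 0.0909, 0.1692] roll 0.0102
-72 13 8 [539.9  29.   97. ] dp [0.1935, 0.0957, 0.246] roll 0.0102
-72 13 1 [533.2  27.5  95.7] dp [0.182, 0.0958, 0.2482] roll 0.0102
-74 13 0 [530.8  26.3  95.2] dp [0.1777, 0.0968, 0.249] roll 0.0102
-76 13 0 [530.3  25.6  95.2] dp [0.1767, 0.0978, 0.2491] roll 0.0102
-78 13 0 [529.8  24.9  95.1] dp [0.1755, 0.0987, 0.2493] roll 0.0102
-80 13 0 [529.2  24.2  95. ] dp [0.1744, 0.0996, 0.2494] roll 0.0102
-80 13 8 [537.   24.9  96.5] dp [0.1873, 0.1014, 0.2468] roll 0.0102
-80 60 8 [527.7  25.7 142.6] dp [0.1725, 0.0966, 0.1701] roll 0.0102
-72 120 8 [518.7  31.  201.9] dp [0.1597, 0.0848, 0.0712] roll 0.0102
```

Request:
servo_tool([
  {"dp": [0.08, 0.042, 0.036], "roll": 0},
  {"dp": [0.1597, 0.0848, 0.0712], "roll": 0.005},
  {"dp": [0.1786, 0.0909, 0.1692], "roll": 0.0102},
  {"dp": [0.1786, 0.0909, 0.1692], "roll": 0.0102},
  {"dp": [0.1935, 0.0957, 0.246], "roll": 0.0102},
  {"dp": [0.1935, 0.0957, 0.246], "roll": 0.0102},
  {"dp": [0.182, 0.0958, 0.248], "roll": 0.0102},
  {"dp": [0.1777, 0.0968, 0.249], "roll": 0.0102},
  {"dp": [0.1767, 0.0978, 0.249], "roll": 0.0102},
  {"dp": [0.1755, 0.0987, 0.249], "roll": 0.0102},
  {"dp": [0.1744, 0.0996, 0.249], "roll": 0.0102},
  {"dp": [0.1744, 0.0996, 0.249], "roll": 0.0102},
])

```text
time_s: 10.75
ee_pos: [529.2, 24.0, 95.9]
tcp_rot: [[0.983, 0.186, 0.001], [0.186, -0.983, -0.0], [0.001, 0.0, -1.0]]
force: [1.0, 1.6, 1.8]
opening: -0.003
gripper_force: 1.0
```

Request:
servo_tool([
  {"dp": [0, 0, 0], "roll": 0},
  {"dp": [0.013, 0.002, -0.003], "roll": 0},
  {"dp": [0.013, 0.002, -0.003], "roll": 0},
  {"dp": [0.0, 0, -0.08], "roll": 0},
  {"dp": [0.0, 0, -0.16], "roll": 0},
  {"dp": [-0.05, -0.04, -0.22], "roll": -0.01},
  {"dp": [-0.14, -0.09, -0.25], "roll": -0.01},
  {"dp": [-0.17, -0.1, -0.25], "roll": -0.01},
  {"dp": [-0.17, -0.1, -0.25], "roll": -0.01},
  {"dp": [-0.17, -0.1, -0.25], "roll": -0.01},
])

```text
time_s: 12.0
ee_pos: [417.9, 63.9, 245.4]
tcp_rot: [[0.976, 0.217, 0.0], [0.217, -0.976, -0.0], [0.0, 0.0, -1.0]]
force: [0.2, 0.5, 0.1]
opening: 0.002
gripper_force: 0.0
```

Run:
```python
from h import *
F,O=pframe()
c=vision.capture("wrist"); np.savez("w3.npz",**c)
im,C,r,n,s=measure("w3.npz"); print(C/s,r/s)
x0=int(C[0]+5*s); x1=int(C[0]+30*s)
print("index",fitline(im,x0,x1,int(C[1]-10*s),int(C[1]+5*s),140))
cv2.imwrite("pics/r3.png",cv2.resize(im[:,:,::-1],None,fx=.5,fy=.5,interpolation=cv2.INTER_AREA)[40:560,30:630])
```

```text
[63.69601207 58.77096748] 41.896130466307554
index (np.float32(12.888414), (np.float32(810.65814), np.float32(588.9382)))
```

View pics/r3.png

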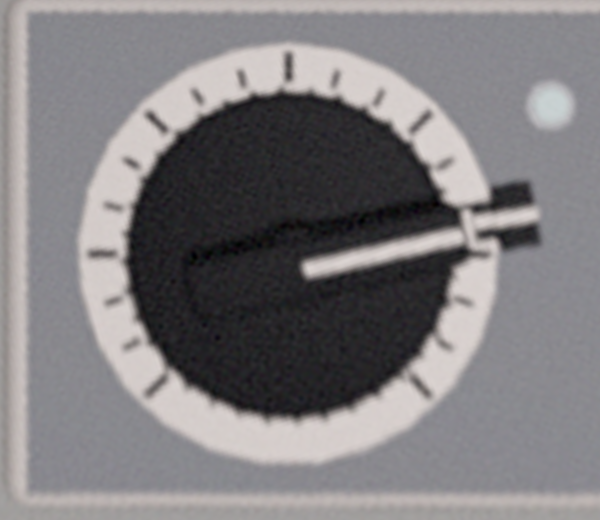

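The index line now runs (305,269)→(465,233), 12.8°, against the tab's 9.35°. It needs another 3.4°.

Run:
```python
from h import *
plan2([(-72,120,8),(-74,60,8),(-78,13,8),(-78,13,1),(-80,13,0),(-81.5,13,0),(-82.5,13,0),(-83.4,13,0)])
```

```text
t 12.05 q [ 0.152  0.094 -0.202  1.275 -0.     3.075] p [418.1  63.9 245.2]
-72 120 8 [518.7  31.  201.9] dp [0.1519, 0.0899, 0.0722] roll 0.0097
-74 60 8 [529.2  28.7 142.8] dp [0.1681, 0.0973, 0.1706] roll 0.0097
-78 13 8 [537.5  25.9  96.6] dp [0.1807, 0.1049, 0.2477] roll 0.0097
-78 13 1 [530.7  25.   95.3] dp [0.1693, 0.1038, 0.2499] roll 0.0097
-80 13 0 [529.2  24.2  95. ] dp [0.1665, 0.1046, 0.2504] roll 0.0097
-81.5 13 0 [528.7  23.7  94.9] dp [0.1656, 0.1053, 0.2506] roll 0.0097
-82.5 13 0 [528.4  23.3  94.8] dp [0.165, 0.1057, 0.2507] roll 0.0097
-83.4 13 0 [528.1  23.   94.8] dp [0.1644, 0.1061, 0.2508] roll 0.0097
```

Request:
servo_tool([
  {"dp": [0.076, 0.045, 0.036], "roll": 0},
  {"dp": [0.1519, 0.0899, 0.0722], "roll": 0.005},
  {"dp": [0.168, 0.0973, 0.1706], "roll": 0.0097},
  {"dp": [0.168, 0.0973, 0.1706], "roll": 0.0097},
  {"dp": [0.1807, 0.1049, 0.248], "roll": 0.0097},
  {"dp": [0.1807, 0.1049, 0.248], "roll": 0.0097},
  {"dp": [0.1693, 0.1038, 0.25], "roll": 0.0097},
  {"dp": [0.1665, 0.1046, 0.25], "roll": 0.0097},
  {"dp": [0.1656, 0.1053, 0.25], "roll": 0.0097},
  {"dp": [0.165, 0.1057, 0.25], "roll": 0.0097},
  {"dp": [0.1644, 0.1061, 0.25], "roll": 0.0097},
  {"dp": [0.1644, 0.1061, 0.25], "roll": 0.0097},
])

```text
time_s: 13.55
ee_pos: [528.3, 23.4, 96.1]
tcp_rot: [[0.982, 0.187, 0.002], [0.187, -0.982, 0.0], [0.002, 0.0, -1.0]]
force: [2.1, 0.9, 1.9]
opening: 0.004
gripper_force: 1.0
```

Request:
servo_tool([
  {"dp": [0, 0, 0], "roll": 0},
  {"dp": [0.013, 0.002, -0.003], "roll": 0},
  {"dp": [0.013, 0.002, -0.003], "roll": 0},
  {"dp": [0.0, 0, -0.08], "roll": 0},
  {"dp": [0.0, 0, -0.16], "roll": 0},
  {"dp": [-0.05, -0.04, -0.22], "roll": -0.01},
  {"dp": [-0.14, -0.09, -0.25], "roll": -0.01},
  {"dp": [-0.17, -0.1, -0.25], "roll": -0.01},
  {"dp": [-0.17, -0.1, -0.25], "roll": -0.01},
  {"dp": [-0.17, -0.1, -0.25], "roll": -0.01},
])

```text
time_s: 14.8
ee_pos: [416.6, 63.1, 245.4]
tcp_rot: [[0.976, 0.218, 0.0], [0.218, -0.976, -0.0], [0.0, 0.0, -1.0]]
force: [0.4, -0.6, 0.0]
opening: -0.0
gripper_force: 0.0
```

Run:
```python
from h import *
F,O=pframe()
c=vision.capture("wrist"); np.savez("w4.npz",**c)
im,C,r,n,s=measure("w4.npz"); print(C/s,r/s)
x0=int(C[0]+5*s); x1=int(C[0]+30*s)
print("index",fitline(im,x0,x1,int(C[1]-10*s),int(C[1]+5*s),140))
cv2.imwrite("pics/r4.png",cv2.resize(im[:,:,::-1],None,fx=.35,fy=.35,interpolation=cv2.INTER_AREA))
s=env.state(); R=np.array(s["tcp_rot"]); p=np.array(s["ee_pos"]); print(s["time_s"],p,np.round(s["q"],3),np.degrees(np.arctan2(R[1,0],R[0,0])))
```

```text
[63.69570616 58.79351476] 41.91314096307701
index (np.float32(10.524906), (np.float32(810.5914), np.float32(594.008)))
14.85 [416.75303812  63.00461288 245.22164551] [ 0.15   0.091 -0.205  1.274 -0.     3.073] 12.555403374484813
```

View pics/r4.png

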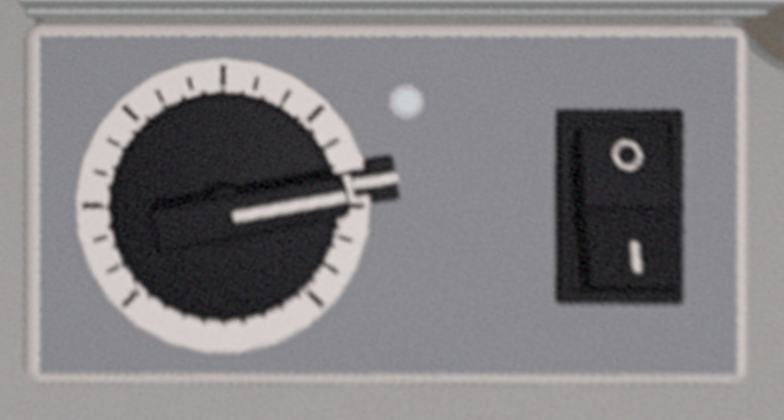

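The index is at about 10.5° against the tab's 9.35°, so roughly 0.7 mm off, inside the 2.5 mm tolerance, and the rocker at (620,206) is still off. The dial is done. Next is the press on the rocker's near half.

Run:
```python
from h import *
s=env.state(); R=np.array(s["tcp_rot"]); p=np.array(s["ee_pos"]); F,O=pframe()
b=O+F@np.array([-22.5,-65.5,9.])+[0,0,25]
for dz in (110,40,8,5,3,2,1,0,-1,-2): 
    w=b+[0,0,dz]; print(dz,w.round(1),(R.T@(w-p)/600).round(4).tolist())
```

```text
110 [477.1 -56.5 191.9] [0.0548, 0.2163, 0.089]
40 [477.1 -56.5 121.9] [0.0549, 0.2163, 0.2056]
8 [477.1 -56.5  89.9] [0.0549, 0.2163, 0.259]
5 [477.1 -56.5  86.9] [0.0549, 0.2163, 0.264]
3 [477.1 -56.5  84.9] [0.0549, 0.2163, 0.2673]
2 [477.1 -56.5  83.9] [0.0549, 0.2163, 0.269]
1 [477.1 -56.5  82.9] [0.0549, 0.2163, 0.2706]
0 [477.1 -56.5  81.9] [0.0549, 0.2163, 0.2723]
-1 [477.1 -56.5  80.9] [0.0549, 0.2163, 0.274]
-2 [477.1 -56.5  79.9] [0.0549, 0.2163, 0.2756]
```

Request:
servo_tool([
  {"dp": [0.02, 0.08, 0.03], "roll": 0},
  {"dp": [0.04, 0.16, 0.06], "roll": 0},
  {"dp": [0.0549, 0.2163, 0.089], "roll": 0},
  {"dp": [0.0549, 0.2163, 0.14], "roll": 0.04},
  {"dp": [0.0549, 0.2163, 0.2056], "roll": 0.04},
  {"dp": [0.0549, 0.2163, 0.24], "roll": 0.04},
  {"dp": [0.0549, 0.2163, 0.259], "roll": 0.04},
  {"dp": [0.0549, 0.2163, 0.264], "roll": 0.04},
  {"dp": [0.0549, 0.2163, 0.2673], "roll": 0.04},
  {"dp": [0.0549, 0.2163, 0.269], "roll": 0.04},
  {"dp": [0.0549, 0.2163, 0.2706], "roll": 0.04},
  {"dp": [0.0549, 0.2163, 0.2706], "roll": 0.04},
])

```text
time_s: 16.35
ee_pos: [476.6, -56.4, 83.7]
tcp_rot: [[0.996, 0.094, 0.001], [0.094, -0.996, -0.0], [0.001, 0.0, -1.0]]
force: [-1.7, -0.2, 3.7]
opening: 0.001
gripper_force: 1.6
```

Contact with 3.7 N, so the rocker is moving. I keep pressing gently.

Request:
servo_tool([
  {"dp": [0, 0, 0.0017], "roll": 0},
  {"dp": [0, 0, 0.0025], "roll": 0},
  {"dp": [0, 0, 0.0025], "roll": 0},
])

```text
time_s: 16.73
ee_pos: [476.5, -56.4, 81.6]
tcp_rot: [[0.996, 0.094, -0.0], [0.094, -0.996, -0.0], [-0.0, 0.0, -1.0]]
force: [-2.6, 0.0, 2.4]
opening: 0.002
gripper_force: 1.5
```

Request:
servo_tool([
  {"dp": [0, 0, 0.0015], "roll": 0},
  {"dp": [0, 0, 0.0025], "roll": 0},
  {"dp": [0, 0, 0.0025], "roll": 0},
])

```text
time_s: 17.1
ee_pos: [476.5, -56.4, 80.1]
tcp_rot: [[0.996, 0.094, 0.0], [0.094, -0.996, -0.0], [0.0, 0.0, -1.0]]
force: [-0.5, -0.7, 2.3]
opening: -0.001
gripper_force: 1.2
```

Request:
servo_tool([
  {"dp": [0, 0, 0.0015], "roll": 0},
  {"dp": [0, 0, 0.0025], "roll": 0},
  {"dp": [0, 0, 0.0025], "roll": 0},
])

```text
time_s: 17.48
ee_pos: [476.6, -56.4, 79.6]
tcp_rot: [[0.996, 0.094, 0.001], [0.094, -0.996, -0.0], [0.001, 0.0, -1.0]]
force: [-3.9, -1.3, 9.3]
opening: -0.001
gripper_force: 4.9
```

Request:
servo_tool([
  {"dp": [0, 0, 0.001], "roll": 0},
  {"dp": [0, 0, 0.0015], "roll": 0},
  {"dp": [0, 0, 0.0015], "roll": 0},
  {"dp": [0, 0, 0.0015], "roll": 0},
])

```text
time_s: 17.98
ee_pos: [476.7, -56.4, 79.4]
tcp_rot: [[0.996, 0.094, 0.001], [0.094, -0.996, -0.0], [0.001, 0.0, -1.0]]
force: [-5.4, -0.1, 14.6]
opening: -0.0
gripper_force: 7.6
```

Request:
servo_tool([
  {"dp": [0, 0, -0.03], "roll": 0},
  {"dp": [0, 0, -0.12], "roll": 0},
  {"dp": [-0.06, -0.06, -0.2], "roll": 0},
  {"dp": [-0.12, -0.12, -0.27], "roll": 0},
  {"dp": [-0.12, -0.16, -0.27], "roll": 0},
  {"dp": [-0.12, -0.16, -0.27], "roll": 0},
  {"dp": [-0.12, -0.16, -0.27], "roll": -0.04},
  {"dp": [-0.12, -0.16, -0.27], "roll": -0.04},
])

```text
time_s: 18.98
ee_pos: [396.0, 32.2, 239.1]
tcp_rot: [[0.976, 0.216, -0.001], [0.216, -0.976, 0.0], [-0.001, -0.0, -1.0]]
force: [-0.6, 1.1, -0.5]
opening: 0.003
gripper_force: 0.0
```

Run:
```python
from h import *
c=vision.capture("wrist"); F,O=pframe()
im,C,r,n,s=measure(c); print(C/s,r/s)
print("index",fitline(im,int(C[0]+5*s),int(C[0]+30*s),int(C[1]-10*s),int(C[1]+5*s),140))
Ri=np.array(c["R"]); 
for x in (18,14,10,6,-6,-10,-14,-18):
  hs=[]
  for y in (-60,-62,-64,-68,-70,-72):
    u,v=proj(c,F@[x,y,8]+O).round().astype(int); hs.append((F.T@(world(c,u,v)-O))[2])
  print(x,np.median(hs).round(1))
cv2.imwrite("pics/r5.png",cv2.resize(im[:,:,::-1],None,fx=.35,fy=.35,interpolation=cv2.INTER_AREA))
print(env.state()["time_s"],env.state()["ee_pos"])
```

```text
[64.0211137  58.91459637] 41.89538761310298
index (np.float32(10.515566), (np.float32(814.578), np.float32(573.5105)))
18 12.8
14 11.8
10 10.6
6 9.4
-6 7.9
-10 7.5
-14 6.3
-18 6.2
19.025 [395.94158248  32.17019708 239.14900888]
```

View pics/r5.png

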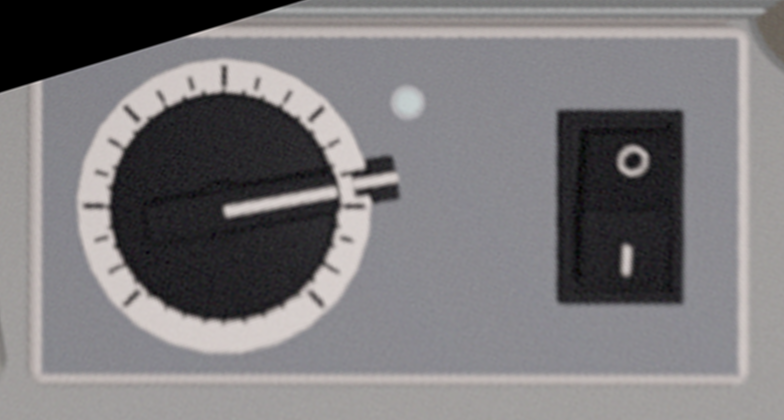

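The index line still meets the tab (10.5° against about 9.4°). The rocker's near half is now down: 6.2 mm above the panel near its bar, against 12.5 mm on the far half. It reached its hard stop, so the job can be handed in.

```bash
python3 -c "
from h import *
print(workorder.job_done())"
```

```text
the job is handed in; nothing more can be done
None
```

I set the dial to about 0.7 mm from the tab's line (limit 2.5 mm), pressed the rocker over to on at its hard stop, and handed the job in at about 19 s. The hand-in gave no verdict.

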